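# Switch on the lighting switch boxes in order

### The arm

A 6-joint arm with a two-finger parallel gripper is mounted at the origin on the work surface. World frame = base frame: x ahead of the robot, y to its left, z up, the work surface at z = 0. Lengths are in mm, angles in rad, forces in N, time in s.
With the tool pointing down it reaches from about 300 to 875 mm from the base axis. Payload 6.4 kg.
Tool frame: the origin (TCP) lies where the fingers leave the gripper's body, on its centre line; the fingertips stand 64 mm ahead of it and the grasp point (between the pads) lies 45 mm ahead of it (manip.tcp_to_grasp is the distance from the TCP to the grasp point, in mm); z points along the fingers, y is the line along which they close (so a half turn about z gives the same grasp; the last joint's range is limited). The gripper opens to 88 mm and grips with 3 to 60 N. Pads are 18 mm wide; open, the fingers measure 123 mm over their backs; the gripper's body (75 mm by 187 mm) begins 45 mm behind the grasp point.
Start: joints at [1.101, 0.181, 1.607, -0, 1.354, -0.206], TCP at [149.92, 555.127, 302.714] pointing down, gripper open.
Joint ranges: [-2.99, 2.99], [-0.89, 2.07], [0.3, 2.58], [-1.14, 4.28], [0, 2.63], [-3.12, 3.12]. Speed limits (rad/s): [2.57, 2.57, 3.01, 3.14, 3.14, 3.14].

### API

Orientations are given as a 3x3 rotation matrix whose columns are the frame's x, y, z axes.
In Python, from workcell import manip gives the robot as it stands.
- The arm moves only by the tool send_rows, never from a script. Its argument "plan" is text: rows parted by semicolons, each of 4 numbers parted by spaces: the shift along the tool's x, y, z in m, then the turn about the tool's z in rad. In form: tx ty tz turn; .... A call has 1 to 10 rows; each row is the pose to reach, as a shift and turn from the pose commanded when the call began, along the tool's axes at that moment; what a row does not reach only later rows make up. A row lasts 1/8 s, in which the tool goes at most 62.5 mm and 10.7 degrees, less where a joint would pass 70% of its speed; a pose out of reach is approached as far as the arm can. A call with a gripper value outside its range is refused whole. "grip" is the opening in per cent of the stroke, from 0 (shut) to 100 (fully open), set as the call begins (left out, the last holds). The fingers move at their own pace and stop on an object; "grip_force" is the grip in N (left out, the last holds). Time passes only in rows, so rows that repeat a pose let the fingers close. It gives the time, the measured TCP pose, the force, the opening and the grip force at its end, in the units of the state.
- manip.read_state(): the state, without advancing time (a new reading comes with each control period).
- manip.capture(name): name is "side" or "top"; returns the picture (420x560x3 uint8, red, green, blue); there is no depth.
- manip.camera_params(name): a dict with "intrinsics" (3x3 intrinsics, pixels), "k1" (the pictures are not rectified: a ray, as slopes to the right and down, at radius r is drawn at 1 + k1 r^2 times it, then the intrinsics apply), "extrinsics" (4x4, takes a point from camera to world coordinates). Camera axes: x right, y down, z forward; pixel columns grow to the right and rows downward; lengths in mm; the calibration is good to about 2 mm. A picture is of the moment at which its call begins. camera_params takes no time and is no camera call.
- manip.job_done(): hands the job in; it is judged then, once.
The state is a dict: "time_s": time; "joint_positions": joint angles; "qvel": joint speeds; "tau": joint torques, N m; "tool_pos": TCP position; "tcp_rot": TCP orientation; "contact_force": force on the tool from outside, world axes, zero at the start; "wrist_torque": the same for the moment, N m; "gripper_width": finger opening in mm; "gripper_force": force on a finger pad.
Only numpy, scipy, OpenCV 4.12 (cv2) and the standard library are available. Lean on these libraries where they do the work, as an engineer would, in place of code of your own. Each camera call takes 0.05 s, during which the arm holds its last target. There are 200 camera calls.

### The job

Switch on the bench-test chain by pressing three keys gently down with the fingertips, each all the way in so that it stays in, in this order: first the long bar key, then the square key, then the large round key. Leave the box with the thin pin key switched off, and do not lift, tip or shove any of the switch boxes; leave the other things on the bench where they are.

Things in the scene. Friction and masses are not known exactly. Their poses are not given: they have to be found in the camera images.
- box_bar: loose grey metal switch box, 112 (x) x 66 (y) x 45 mm (z), 0.4 to 0.8 kg, on the mat (top at z = 3 mm). Its black key, seen from above: a long narrow bar, 18 x 54 mm. Origin: centre of the underside; z up; x runs along it from the key end to the end with two small dials (14 mm wide, 10 mm high, at x = 38 mm). Key centre at x = -26 mm.
- cap_bar (a point): centre of the top face of that key (a long narrow bar, 18 x 54 mm, 8 mm thick, on a short stem); 68.5 mm above the box's underside when out, 9 mm lower when latched in; it moves with the key
- key_bar (a joint): latch travel of that key, m: 0 = out, 0.009 = fully in. The cap first gives 2 mm on a spring (2 N per mm), then about 4 N pushes the latch straight down; it stays where it is left. At its stop the spring gives 3 mm more, up to 10 N, then it is rigid. A slow push (15 mm/s) that stops at 6 to 7 N is right; fully in, the cap still clears the box.
- box_square: loose grey metal switch box, 112 (x) x 66 (y) x 45 mm (z), 0.4 to 0.8 kg, on the mat (top at z = 3 mm). Its black key, seen from above: a square, 36 x 36 mm. Origin: centre of the underside; z up; x runs along it from the key end to the end with two small dials (14 mm wide, 10 mm high, at x = 38 mm). Key centre at x = -26 mm.
- cap_square (a point): centre of the top face of that key (a square, 36 x 36 mm, 8 mm thick, on a short stem); 68.5 mm above the box's underside when out, 9 mm lower when latched in; it moves with the key
- key_square (a joint): latch travel of that key, m: 0 = out, 0.009 = fully in. The cap first gives 2 mm on a spring (2 N per mm), then about 4 N pushes the latch straight down; it stays where it is left. At its stop the spring gives 3 mm more, up to 10 N, then it is rigid. A slow push (15 mm/s) that stops at 6 to 7 N is right; fully in, the cap still clears the box.
- box_round: loose grey metal switch box, 112 (x) x 66 (y) x 45 mm (z), 0.4 to 0.8 kg, on the mat (top at z = 3 mm). Its black key, seen from above: a round disc, 36 mm in diameter. Origin: centre of the underside; z up; x runs along it from the key end to the end with two small dials (14 mm wide, 10 mm high, at x = 38 mm). Key centre at x = -26 mm.
- cap_round (a point): centre of the top face of that key (a round disc, 36 mm in diameter, 8 mm thick, on a short stem); 68.5 mm above the box's underside when out, 9 mm lower when latched in; it moves with the key
- key_round (a joint): latch travel of that key, m: 0 = out, 0.009 = fully in. The cap first gives 2 mm on a spring (2 N per mm), then about 4 N pushes the latch straight down; it stays where it is left. At its stop the spring gives 3 mm more, up to 10 N, then it is rigid. A slow push (15 mm/s) that stops at 6 to 7 N is right; fully in, the cap still clears the box.
- box_pin: loose grey metal switch box, 112 (x) x 66 (y) x 45 mm (z), 0.4 to 0.8 kg, on the mat (top at z = 3 mm). Its black key, seen from above: a thin round pin, 12 mm in diameter. Origin: centre of the underside; z up; x runs along it from the key end to the end with two small dials (14 mm wide, 10 mm high, at x = 38 mm). Key centre at x = -26 mm.
- cap_pin (a point): centre of the top face of that key (a thin round pin, 12 mm in diameter, 8 mm thick, on a short stem); 68.5 mm above the box's underside when out, 9 mm lower when latched in; it moves with the key
- key_pin (a joint): latch travel of that key, m: 0 = out, 0.009 = fully in. The cap first gives 2 mm on a spring (2 N per mm), then about 4 N pushes the latch straight down; it stays where it is left. At its stop the spring gives 3 mm more, up to 10 N, then it is rigid. A slow push (15 mm/s) that stops at 6 to 7 N is right; fully in, the cap still clears the box.
- tape: roll of tape, lying flat, 104 mm outside, 48 mm high; origin: centre of the underside. To be left alone
- cup: white drinking cup, 72 mm across, 85 mm high; origin: centre of the underside. To be left alone
- driver: screwdriver, about 200 mm long and 30 mm thick, lying on the mat; origin near its middle. To be left alone
- plug: metal connector barrel standing upright, 19 mm across, 55 mm high; origin: centre of the underside. To be left alone
Mind the look-alikes: they are no part of the job. Leave any brown or purple look-alike of the box_pin alone.

How it is judged:
By the outcome, as a careful person would: the job done as asked, in the order asked, and still so for the second after the job is handed in, with the robot touching nothing.
It also fails if it takes over 56 s, if anything falls off the work surface, if the arm or the gripper's body presses on something with over 40 N, if the wrist force passes 120 N, or if a joint passes its speed limit or range.

## Working session

There is one attempt and no reset: what is moved stays moved. The work goes in short steps, Python scripts to look and compute and a tool call to move; the robot and the scene stay as the last step left them, time stands still between calls to the robot, and variables do not carry over. Pictures are saved under pics/ and viewed, at most 10 in all, crops included, and the job is handed in when it is done.

Besides the shell and the picture viewer there is one more tool, called by a JSON object that holds its "op" and its "data", one argument or row to a line. send_rows: Moves the arm, as the interface text tells. Its arguments: {"type":"object","properties":{"plan":{"type":"string"},"grip":{"type":"number"},"grip_force":{"type":"number"}},"required":["plan"]}

```bash
mkdir -p pics; cat > h.py <<'E'
import numpy as np, cv2
from workcell import manip
def ray(cam,px):
    p=manip.camera_params(cam);K=np.array(p["intrinsics"],float);T=np.array(p["extrinsics"],float)
    d=cv2.undistortPoints(np.array(px,float).reshape(-1,1,2),K,np.array([p["k1"],0,0,0,0],float)).reshape(-1,2)
    return T[:3,3],np.c_[d,np.ones(len(d))]@T[:3,:3].T
def onz(cam,px,z):
    o,d=ray(cam,px);return o+d*((z-o[2])/d[:,2])[:,None]
def proj(cam,P):
    p=manip.camera_params(cam);K=np.array(p["intrinsics"],float);T=np.linalg.inv(np.array(p["extrinsics"],float))
    return cv2.projectPoints(np.array(P,float).reshape(-1,1,3),cv2.Rodrigues(T[:3,:3])[0],T[:3,3],K,np.array([p["k1"],0,0,0,0],float))[0].reshape(-1,2)
E
python3 - <<'E'
from h import *
for c in("top","side"):
    im=manip.capture(c);cv2.imwrite(f"pics/{c}0.png",im[:,:,::-1]);np.save(f"{c}0.npy",im)
    print(manip.camera_params(c))
s=manip.read_state();print(s["time_s"],s["tool_pos"],s["tcp_rot"],s["contact_force"])
E
```

```text
{'intrinsics': array([[455.09452781,   0.        , 277.65705973],
       [  0.        , 455.09452781, 205.13655751],
       [  0.        ,   0.        ,   1.        ]]), 'k1': 0.002923516802984169, 'extrinsics': array([[-1.12749638e-02, -9.98170563e-01,  5.94003541e-02,
         4.73353746e+02],
       [-9.99895345e-01,  1.07160586e-02, -9.71929528e-03,
         3.37251000e+01],
       [ 9.06497677e-03, -5.95037223e-02, -9.98186923e-01,
         1.06584916e+03],
       [ 0.00000000e+00,  0.00000000e+00,  0.00000000e+00,
         1.00000000e+00]])}
{'intrinsics': array([[498.49892533,   0.        , 286.42185531],
       [  0.        , 498.49892533, 203.93117471],
       [  0.        ,   0.        ,   1.        ]]), 'k1': -0.058275257258288, 'extrinsics': array([[ 9.30355182e-01, -2.12317779e-01,  2.98932092e-01,
         2.30692419e+02],
       [-3.66516293e-01, -5.61309808e-01,  7.42022308e-01,
        -7.65079073e+02],
       [ 1.02489870e-02, -7.99907782e-01, -6.00035414e-01,
         7.11706911e+02],
       [ 0.00000000e+00,  0.00000000e+00,  0.00000000e+00,
         1.00000000e+00]])}
0.1 [149.73597111 554.77653967 301.92826948] [[-9.65417776e-01  2.60706836e-01 -6.80596542e-04]
 [ 2.60707551e-01  9.65416858e-01 -1.36481850e-03]
 [ 3.01241862e-04 -1.49505670e-03 -9.99998837e-01]] [-0.22897221 -0.13445111 -0.14331183]
```

View pics/top0.png

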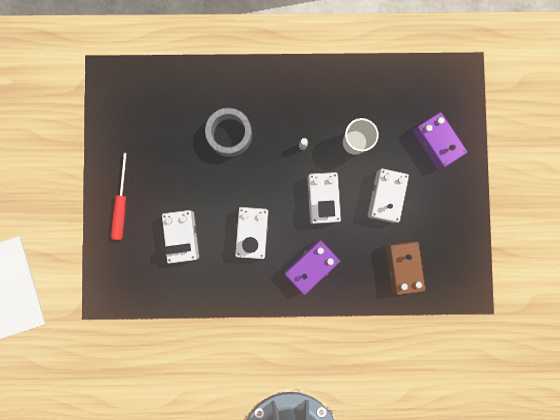

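View pics/side0.png

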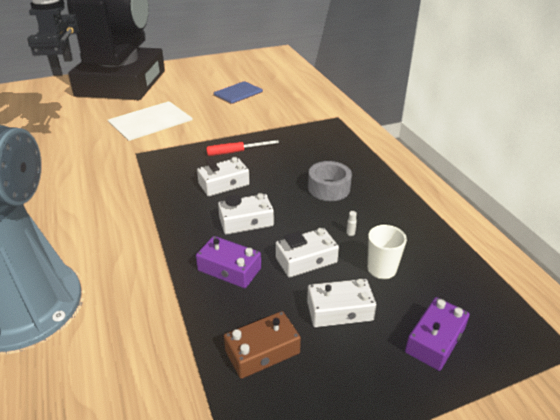

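The top view shows four grey boxes: bar key (178,248), round key (250,245), square key (326,209) and pin (390,207). There are also purple boxes at (312,267) and (441,139) and a brown one at (407,268), which I leave alone. I'll use the first three, and measure the caps and confirm with a crop.

```bash
python3 - <<'E'
from h import *
im=np.load("top0.npy");g=im.max(2)
big=cv2.resize(im[190:280,145:350],None,fx=3.8,fy=3.8,interpolation=cv2.INTER_CUBIC)
for n,(u,v) in dict(bar=(178,248),round=(250,245),square=(326,209)).items():
    x0,y0=u-22,v-22
    w=g[y0:y0+44,x0:x0+44]
    # local sub-pixel: upsample & threshold
    W=cv2.resize(w,None,fx=4,fy=4,interpolation=cv2.INTER_CUBIC)
    # box hull from whole-image white mask
    m=(g>150).astype(np.uint8)
    cs=cv2.findContours(m,cv2.RETR_EXTERNAL,cv2.CHAIN_APPROX_NONE)[0]
    cs=[c for c in cs if cv2.contourArea(c)>500]
    c=min(cs,key=lambda c:np.linalg.norm(cv2.minAreaRect(c)[0]-np.array([u,v-10])))
    r=cv2.minAreaRect(c);print(n,"box",r)
    for t in(30,45,60):
        mm=(W<t).astype(np.uint8)
        k,l,st,ce=cv2.connectedComponentsWithStats(mm)
        i=l[88-4:88+5,88-4:88+5];i=np.bincount(i[i>0]).argmax() if (i>0).any() else 0
        if i==0: continue
        cc=cv2.findContours((l==i).astype(np.uint8),cv2.RETR_EXTERNAL,cv2.CHAIN_APPROX_NONE)[0][0].reshape(-1,2)
        rr=cv2.minAreaRect(cc); P=np.array(rr[0])/4-.375+[x0,y0]
        print(t,"area",st[i][4]/16,"px",P.round(1),np.array(rr[1])/4,rr[2],"xyz",onz("top",P,71.5).round(1))
    b=cv2.boxPoints(r);print(onz("top",b,48).round(0).tolist())
    cv2.drawMarker(big,(int((P[0]-145)*3.8),int((P[1]-190)*3.8)),(255,0,0),0,10,1)
cv2.imwrite("pics/crop.png",big[:,:,::-1])
E
```

```text
bar box ((279.5, 209.5), (419.0, 559.0), 90.0)
[[1010.0, 653.0, 48.0], [1002.0, -632.0, 48.0], [59.0, -586.0, 48.0], [77.0, 630.0, 48.0]]Traceback (most recent call last):
  File "<stdin>", line 24, in <module>
NameError: name 'P' is not defined
```

```bash
cat > m.py <<'E'
from h import *
def caps(im,z=71.5,seeds=dict(bar=(178,248),round=(250,245),square=(326,209)),pr=True):
    g=im.max(2);big=cv2.resize(im[190:280,145:350],None,fx=3.8,fy=3.8,interpolation=cv2.INTER_CUBIC)
    m=((g>140)&(g-im.min(2)<40)).astype(np.uint8);m[:60]=0;m[312:]=0;m[:,:90]=0;m[:,480:]=0
    cs=[c for c in cv2.findContours(m,cv2.RETR_EXTERNAL,cv2.CHAIN_APPROX_NONE)[0] if cv2.contourArea(c)>500]
    for n,(u,v) in seeds.items():
        c=min(cs,key=lambda c:np.linalg.norm(cv2.minAreaRect(c)[0]-np.array([u,v-10])))
        b=cv2.minAreaRect(c);print(n,"box",b,onz("top",cv2.boxPoints(b),48).round(0)[:,:2].tolist())
        x0,y0=u-25,v-25
        W=cv2.resize(g[y0:y0+50,x0:x0+50],None,fx=4,fy=4,interpolation=cv2.INTER_CUBIC)
        H=cv2.fillConvexPoly(np.zeros_like(g),cv2.convexHull(c),1)[y0:y0+50,x0:x0+50]
        H=cv2.resize(H,None,fx=4,fy=4,interpolation=cv2.INTER_NEAREST)
        print(" min",W[H>0].min())
        for t in(40,55,70,90):
            k,l,st,ce=cv2.connectedComponentsWithStats(((W<t)&(H>0)).astype(np.uint8))
            if k<2: continue
            i=1+st[1:,4].argmax()
            cc=cv2.findContours((l==i).astype(np.uint8),cv2.RETR_EXTERNAL,cv2.CHAIN_APPROX_NONE)[0][0]
            rr=cv2.minAreaRect(cc);P=np.array(rr[0])/4-.375+[x0,y0]
            print(" ",t,"px",P.round(1),(np.array(rr[1])/4).round(1),round(rr[2]),"xyz",onz("top",P,z)[0].round(1))
            cv2.drawMarker(big,tuple(int(a) for a in (P-[145,190])*3.8),(255,0,0),0,10,1)
    return big
E
python3 - <<'E'
from m import *
cv2.imwrite("pics/crop.png",caps(np.load("top0.npy"))[:,:,::-1])
E
```

```text
bar box ((179.88882446289062, 236.07337951660156), (50.557289123535156, 32.089778900146484), 83.1572265625) [[519.0, 285.0], [527.0, 214.0], [415.0, 200.0], [408.0, 271.0]]
 min 39
  40 px [189.6 248.9] [0. 0.] 0 xyz [439.4 216.3  71.5]
  55 px [189.6 249. ] [1.2 0.5] 90 xyz [439.1 216.3  71.5]
  70 px [186.6 244.4] [5.8 2.8] 24 xyz [449.2 223.   71.5]
  90 px [177.2 248.3] [ 7.2 25.6] 83 xyz [441.  243.2  71.5]
round box ((251.35533142089844, 232.52537536621094), (29.56752586364746, 50.3004150390625), 4.085616588592529) [[420.0, 120.0], [532.0, 112.0], [527.0, 46.0], [415.0, 55.0]]
 min 51
  55 px [250.4 237.4] [0.4 0.4] 45 xyz [462.8  84.3  71.5]
  70 px [256.6 245. ] [0.5 4.2] 0 xyz [446.1  70.8  71.5]
  90 px [249.7 244.5] [14.6 15. ] 75 xyz [447.5  85.8  71.5]
square box ((324.4595642089844, 197.37356567382812), (49.99283218383789, 29.519271850585938), 86.3086166381836) [[605.0, -46.0], [608.0, -112.0], [496.0, -117.0], [492.0, -51.0]]
 min 38
  40 px [333.6 214.6] [0. 0.] 0 xyz [510.4 -98.2  71.5]
  55 px [333.8 211.1] [0.2 2.5] 0 xyz [518.1 -98.6  71.5]
  70 px [328.6 201.8] [1.8 8.5] 90 xyz [538.8 -87.8  71.5]
  90 px [326.1 208.4] [15.2 15.8] 86 xyz [524.3 -81.9  71.5]
```

View pics/crop.png

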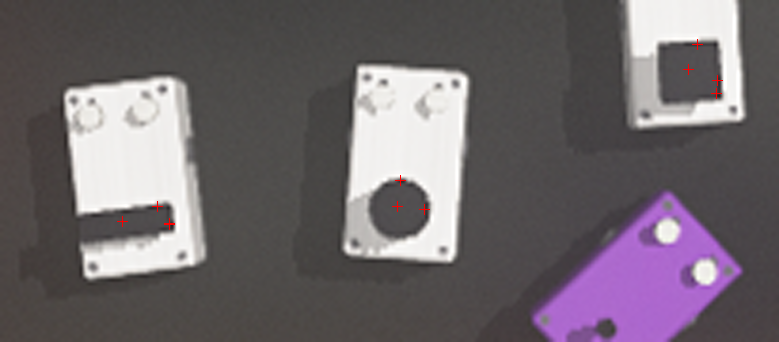

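The crop confirms the bar key at left, the large disc in the middle and the square at right. First, I close the fingers and move above the bar key.

{"op": "send_rows", "data": {
  "plan": "-0.052 -0.032 0.01 -0.05; -0.104 -0.064 0.03 -0.11; -0.155 -0.096 0.05 -0.165; -0.207 -0.129 0.07 -0.22; -0.259 -0.161 0.09 -0.275; -0.311 -0.193 0.11 -0.33; -0.362 -0.225 0.12 -0.387; -0.362 -0.225 0.12 -0.387; -0.362 -0.225 0.12 -0.387; -0.362 -0.225 0.12 -0.387",
  "grip": 0
}}

```text
time_s: 1.35
tool_pos: [439.8, 244.6, 182.9]
tcp_rot: [[-0.992, -0.124, -0.0], [-0.124, 0.992, 0.0], [0.0, 0.0, -1.0]]
contact_force: [-0.1, 0.0, 0.5]
gripper_width: 0.7
gripper_force: 0.0
```

```bash
python3 - <<'E'
from h import *
s=manip.read_state();print(s["time_s"],s["tool_pos"],s["tcp_rot"].round(4),s["contact_force"],s["gripper_width"])
a=manip.capture("side");t=manip.capture("top")
c=a[120:270,160:340];cv2.imwrite("pics/s1.png",cv2.resize(c,None,fx=4,fy=4,interpolation=cv2.INTER_CUBIC)[:,:,::-1])
np.save("top1.npy",t);np.save("side1.npy",a)
print("expected cap px side",proj("side",[[441,243.2,71.5],[447.5,85.8,71.5],[524.3,-81.9,71.5]]))
print("tip",proj("side",[np.array(s["tool_pos"])+s["tcp_rot"][:,2]*64]))
E
```

```text
1.35 [439.77817857 244.61499955 182.85349308] [[-9.923e-01 -1.242e-01 -3.000e-04]
 [-1.242e-01  9.923e-01  2.000e-04]
 [ 2.000e-04  3.000e-04 -1.000e+00]] [-0.0674811   0.00279876  0.5430993 ] 0.6852416288099722
expected cap px side [[211.28695133 162.91751071]
 [232.60298883 198.61341236]
 [294.67050993 237.68279428]]
tip [[209.03278309 145.59595495]]
```

View pics/s1.png

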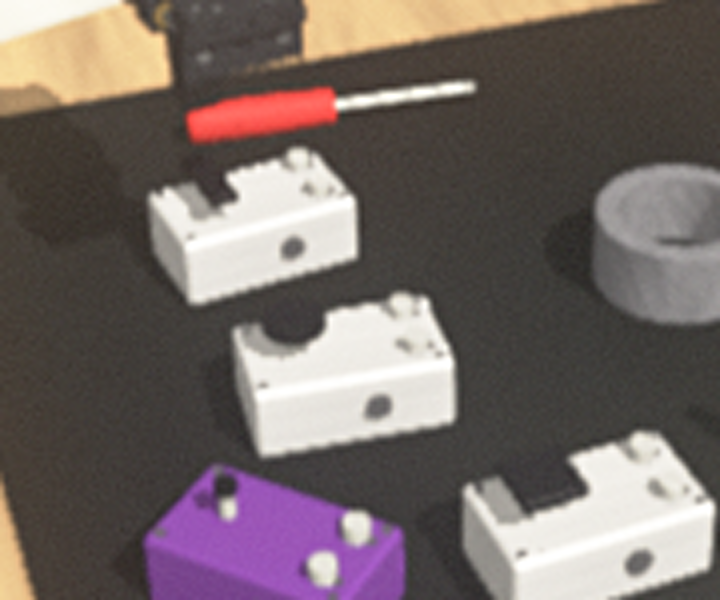

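{"op": "send_rows", "data": {
  "plan": "-0.001 -0.0015 0.016 0; -0.001 -0.0015 0.032 0; -0.001 -0.0015 0.040 0; -0.001 -0.0015 0.042 0; -0.001 -0.0015 0.0438 0; -0.001 -0.0015 0.0456 0; -0.001 -0.0015 0.0474 0; -0.001 -0.0015 0.0492 0; -0.001 -0.0015 0.051 0; -0.001 -0.0015 0.0528 0"
}}

```text
time_s: 2.7
tool_pos: [442.2, 242.2, 130.1]
tcp_rot: [[-0.992, -0.123, 0.001], [-0.123, 0.992, 0.0], [-0.001, 0.0, -1.0]]
contact_force: [1.4, -0.2, 3.8]
gripper_width: 0.5
gripper_force: 1.9
```

{"op": "send_rows", "data": {
  "plan": "0 0 0.0018 0; 0 0 0.0036 0; 0 0 0.0048 0; 0 0 0.0056 0; 0 0 0.0056 0"
}}

```text
time_s: 3.32
tool_pos: [442.1, 242.2, 124.5]
tcp_rot: [[-0.992, -0.123, 0.001], [-0.123, 0.992, 0.0], [-0.001, 0.0, -1.0]]
contact_force: [-0.2, 0.2, 4.8]
gripper_width: 0.5
gripper_force: 2.4
```

{"op": "send_rows", "data": {
  "plan": "0 0 0.0007 0; 0 0 0.0013 0; 0 0 0.0013 0; 0 0 0.0013 0"
}}

```text
time_s: 3.82
tool_pos: [442.2, 242.2, 123.4]
tcp_rot: [[-0.992, -0.123, 0.001], [-0.123, 0.992, 0.0], [-0.001, 0.0, -1.0]]
contact_force: [0.5, -0.6, 6.7]
gripper_width: 0.2
gripper_force: 3.4
```

{"op": "send_rows", "data": {
  "plan": "0 0 -0.004 0; 0 0 -0.02 0; 0 0 -0.055 0; -0.007 -0.056 -0.06 0.02; -0.014 -0.112 -0.06 0.04; -0.021 -0.168 -0.06 0.06; -0.028 -0.224 -0.06 0.08; -0.035 -0.28 -0.06 0.08; -0.0417 -0.3316 -0.06 0.08; -0.0417 -0.3316 -0.06 0.08"
}}

```text
time_s: 5.08
tool_pos: [524.5, -85.0, 183.7]
tcp_rot: [[-0.999, -0.039, 0.001], [-0.039, 0.999, -0.001], [-0.001, -0.001, -1.0]]
contact_force: [0.5, 0.5, 0.1]
gripper_width: 0.7
gripper_force: 0.0
```

```bash
python3 - <<'E'
from h import *
s=manip.read_state();print(s["time_s"],s["tool_pos"],s["contact_force"])
for c in("top","side"):
    a=manip.capture(c);np.save(c+"2.npy",a)
    q=a[190:280,145:345] if c=="top" else a[145:245,185:345]
    o=np.load(c+"0.npy");o=o[190:280,145:345] if c=="top" else o[145:245,185:345]
    f=lambda x:cv2.resize(x,None,fx=3.2,fy=3.2,interpolation=cv2.INTER_CUBIC)
    cv2.imwrite(f"pics/{c}2.png",np.vstack([f(o),f(q)])[:,:,::-1])
E
```

```text
5.075 [524.53375307 -85.00293908 183.66742698] [0.48838469 0.52880154 0.07954418]
```

View pics/top2.png

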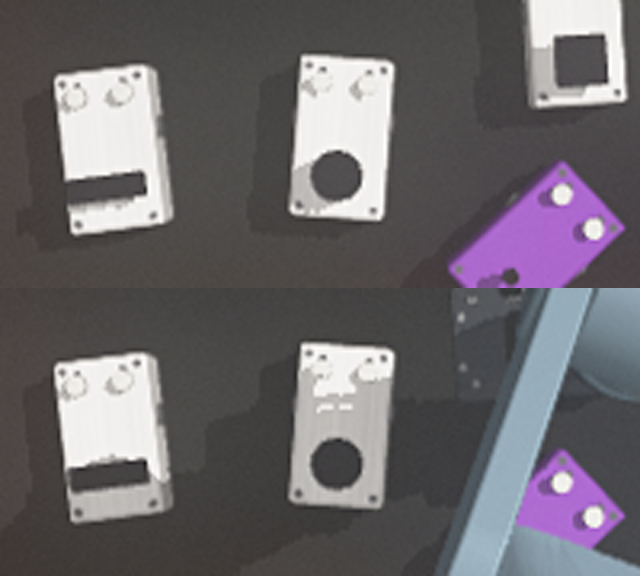

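Top view: the bar cap now sits lower and its box outline is unchanged. Next I press the square key.

{"op": "send_rows", "data": {
  "plan": "0 0.002 0.016 0; 0 0.002 0.032 0; 0 0.002 0.041 0; 0 0.002 0.043 0; 0 0.002 0.0448 0; 0 0.002 0.0466 0; 0 0.002 0.0484 0; 0 0.002 0.0502 0; 0 0.002 0.052 0; 0 0.002 0.0538 0"
}}

```text
time_s: 6.42
tool_pos: [524.2, -80.0, 129.5]
tcp_rot: [[-0.999, -0.043, 0.001], [-0.043, 0.999, -0.0], [-0.001, -0.0, -1.0]]
contact_force: [-0.0, 0.0, 3.0]
gripper_width: 0.2
gripper_force: 1.9
```

{"op": "send_rows", "data": {
  "plan": "0 0 0.0018 0; 0 0 0.0036 0; 0 0 0.0048 0; 0 0 0.0056 0; 0 0 0.0056 0"
}}

```text
time_s: 7.05
tool_pos: [524.2, -79.9, 123.9]
tcp_rot: [[-0.999, -0.043, 0.001], [-0.043, 0.999, -0.0], [-0.001, -0.0, -1.0]]
contact_force: [0.3, -0.6, 7.5]
gripper_width: 0.6
gripper_force: 3.0
```

{"op": "send_rows", "data": {
  "plan": "0 0 0.0004 0; 0 0 0.0004 0"
}}

```text
time_s: 7.3
tool_pos: [524.3, -79.9, 123.6]
tcp_rot: [[-0.999, -0.043, 0.001], [-0.043, 0.999, -0.0], [-0.001, -0.0, -1.0]]
contact_force: [-0.6, -0.7, 5.9]
gripper_width: 0.9
gripper_force: 3.2
```

{"op": "send_rows", "data": {
  "plan": "0 0 -0.004 0; 0 0 -0.02 0; 0 0 -0.055 0; 0.02 0.05 -0.06 0; 0.04 0.1 -0.06 0; 0.06 0.145 -0.06 0; 0.0696 0.1688 -0.06 0; 0.0696 0.1688 -0.06 0; 0.0696 0.1688 -0.06 0; 0.0696 0.1688 -0.06 0"
}}

```text
time_s: 8.55
tool_pos: [447.7, 84.9, 183.4]
tcp_rot: [[-0.999, -0.042, 0.0], [-0.042, 0.999, -0.0], [-0.0, -0.0, -1.0]]
contact_force: [-0.7, 0.0, 0.2]
gripper_width: 0.7
gripper_force: 0.0
```

{"op": "send_rows", "data": {
  "plan": "0 0 0.016 0; 0 0 0.032 0; 0 0 0.041 0; 0 0 0.043 0; 0 0 0.0448 0; 0 0 0.0466 0; 0 0 0.0484 0; 0 0 0.0502 0; 0 0 0.052 0; 0 0 0.0538 0"
}}

```text
time_s: 9.8
tool_pos: [447.5, 85.8, 129.6]
tcp_rot: [[-0.999, -0.043, 0.001], [-0.043, 0.999, -0.0], [-0.001, -0.0, -1.0]]
contact_force: [-0.0, 1.0, 4.3]
gripper_width: 0.5
gripper_force: 1.9
```

{"op": "send_rows", "data": {
  "plan": "0 0 0.0018 0; 0 0 0.0036 0; 0 0 0.0048 0; 0 0 0.0056 0; 0 0 0.0056 0"
}}

```text
time_s: 10.42
tool_pos: [447.4, 85.8, 124.0]
tcp_rot: [[-0.999, -0.043, 0.001], [-0.043, 0.999, -0.0], [-0.001, -0.0, -1.0]]
contact_force: [-0.0, 0.2, 5.7]
gripper_width: 0.2
gripper_force: 2.8
```

{"op": "send_rows", "data": {
  "plan": "0 0 0.0005 0; 0 0 0.0005 0; 0 0 0.0005 0"
}}

```text
time_s: 10.8
tool_pos: [447.4, 85.8, 123.6]
tcp_rot: [[-0.999, -0.043, 0.001], [-0.043, 0.999, -0.0], [-0.001, -0.0, -1.0]]
contact_force: [0.7, 1.3, 6.3]
gripper_width: 0.6
gripper_force: 3.2
```

{"op": "send_rows", "data": {
  "plan": "0 0 -0.004 0; 0 0 -0.02 0; 0 0 -0.07 0; 0 0.06 -0.11 0; 0 0.12 -0.13 0; 0 0.18 -0.15 0; -0.01 0.24 -0.15 0; -0.01 0.3 -0.15 0; -0.01 0.36 -0.15 0; -0.01 0.36 -0.15 0"
}}

```text
time_s: 12.05
tool_pos: [440.0, 449.1, 273.2]
tcp_rot: [[-0.999, -0.048, -0.001], [-0.048, 0.999, -0.0], [0.001, 0.0, -1.0]]
contact_force: [-0.4, -0.7, -0.2]
gripper_width: 0.5
gripper_force: 0.0
```

```bash
python3 - <<'E'
from h import *
s=manip.read_state();print(s["time_s"],s["tool_pos"],s["contact_force"])
f=lambda x,k:cv2.resize(x,None,fx=k,fy=k,interpolation=cv2.INTER_CUBIC)
a=manip.capture("top");b=manip.capture("side")
np.save("top3.npy",a)
cv2.imwrite("pics/t3.png",np.vstack([f(x[160:275,150:425],2.5) for x in(np.load("top0.npy"),a)])[:,:,::-1])
cv2.imwrite("pics/s3.png",np.vstack([f(x[150:280,185:355],2.3) for x in(np.load("side0.npy"),b)])[:,:,::-1])
E
```

```text
12.05 [439.96153459 449.13948181 273.19021037] [-0.36780314 -0.67471313 -0.21567883]
```

View pics/t3.png

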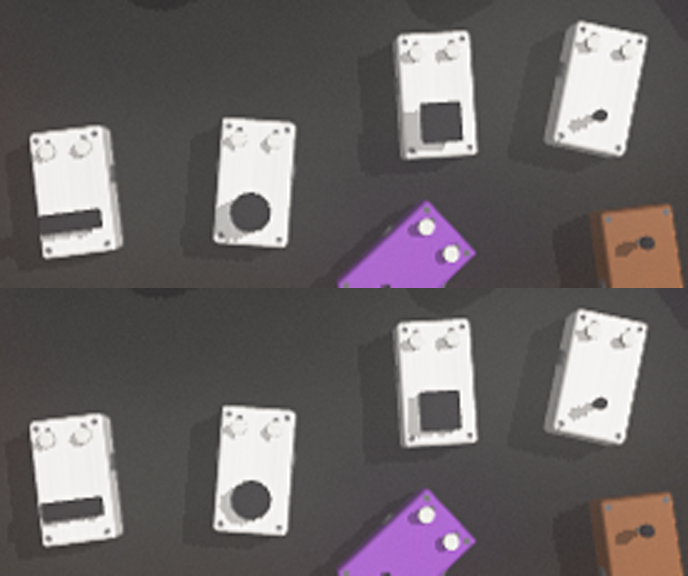

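View pics/s3.png

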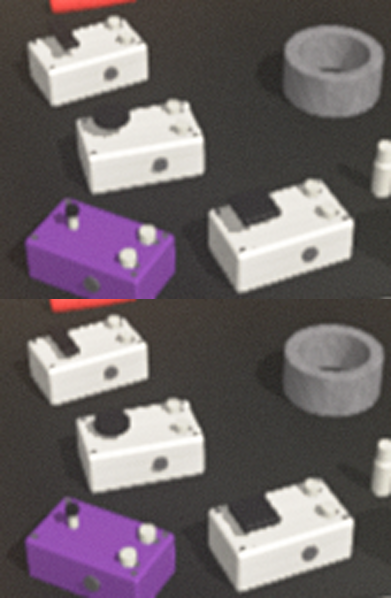

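In both views the three caps sit lower with shorter shadows. The boxes have not moved and the pin key is still out, so I hand in.

```bash
python3 -c "
from workcell import manip
print(manip.job_done())"
```

```text
the job is handed in; nothing more can be done
None
```

I pressed the bar, square and round keys in that order, each to its stop at about 6 to 7 N. In the last pictures all three stay in, the boxes are where they were and the pin key is still out; I handed the job in at about 12 s, and no verdict came back.

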